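Snap the lids of two pastry packs shut

TASK

Close both clear pastry packs: one lid stands open and the other has only been laid down. Press each lid until both of its front corners have snapped fully home. Leave the packs standing where they are, do not crush them, and do not shift the other things on the counter.

Things in the scene. Friction and masses are not known exactly. Their poses are not given: they have to be found in the camera images.
- pack_a: Clear hinged pastry pack holding four glazed ring cakes, brown and white-marbled; its lid stands clearly open at the start. Shut it is 66 mm high, 190 x 204 mm over the flange, which is 34 mm up. Loose, 0.34 kg. Origin: centre of the underside, z up. Hinge at the back, snap edge at the front (about -x, to the robot); the pack is turned 3 degrees clockwise, seen from above, from these axes.
- pack_a_lid (a joint): Opening angle of that pack's lid about its back edge: 0 shut, 0.048 lying down on its lugs but not snapped (front edge about 9 mm proud), 1.0 well open. It stays where it is left (friction 0.04 N m). The thin lid also twists a little, so each front corner snaps by itself.
- pack_a_left (a point): Point on the lid's flat outer top, 60 mm left of its middle as the robot sees it, 150 mm ahead of the hinge line and (shut) 32 mm above it: a place to press the left front corner. It moves with the lid; 66 mm above the counter once that corner is home, about 73 mm while it is not. Snapping takes about 6 N here; a lug then holds it.
- pack_a_right (a point): Point on the lid's flat outer top, 60 mm right of its middle as the robot sees it, 150 mm ahead of the hinge line and (shut) 32 mm above it: a place to press the right front corner. It moves with the lid; 66 mm above the counter once that corner is home, about 73 mm while it is not. Snapping takes about 6 N here; a lug then holds it.
- pack_a_hinge (a point): Middle of that pack's hinge line, 34 mm above its underside, 95 mm behind its centre. The line runs parallel to the line from the lid's right to its left point.
- pack_b: Clear hinged pastry pack holding four pale sugared ring cakes; its lid is almost down at the start but not snapped. Shut it is 66 mm high, 190 x 204 mm over the flange, which is 34 mm up. Loose, 0.34 kg. Origin: centre of the underside, z up. Hinge at the back, snap edge at the front (about -x, to the robot); the pack is turned 7 degrees clockwise, seen from above, from these axes.
- pack_b_lid (a joint): Opening angle of that pack's lid about its back edge: 0 shut, 0.048 lying down on its lugs but not snapped (front edge about 9 mm proud), 1.0 well open. It stays where it is left (friction 0.04 N m). The thin lid also twists a little, so each front corner snaps by itself.
- pack_b_left (a point): Point on the lid's flat outer top, 60 mm left of its middle as the robot sees it, 150 mm ahead of the hinge line and (shut) 32 mm above it: a place to press the left front corner. It moves with the lid; 66 mm above the counter once that corner is home, about 73 mm while it is not. Snapping takes about 6 N here; a lug then holds it.
- pack_b_right (a point): Point on the lid's flat outer top, 60 mm right of its middle as the robot sees it, 150 mm ahead of the hinge line and (shut) 32 mm above it: a place to press the right front corner. It moves with the lid; 66 mm above the counter once that corner is home, about 73 mm while it is not. Snapping takes about 6 N here; a lug then holds it.
- pack_b_hinge (a point): Middle of that pack's hinge line, 34 mm above its underside, 95 mm behind its centre. The line runs parallel to the line from the lid's right to its left point.
- pastry_tongs: Steel pastry tongs lying at the front right, 229 mm long, 31 mm high. Bystander, loose, not part of the job. Origin under its centre.
- jam_jar_1: Small red jam jar, 45 mm across, 50 mm high, in front of the packs. Bystander, loose, not part of the job. Origin under its centre.
- jam_jar_2: Small amber jam jar, 45 mm across, 50 mm high, in front of the packs. Bystander, loose, not part of the job. Origin under its centre.
- label_tape: Roll of tape lying flat, 92 mm across, 48 mm high, at the front left. Bystander, loose, not part of the job. Origin under its centre.
- order_pen: Thin pen, 145 mm long, lying between the two packs. Bystander, loose, not part of the job. Origin under its centre.
- kitchen_timer: White box-shaped kitchen timer, 65 mm wide, 64 mm high, 32 mm thick, standing in front of the packs. Bystander, loose, not part of the job. Origin under its centre.

How it is judged (in metres and radians):
At the end, for the whole second after the job is handed in: On both packs both front corners of the lid are snapped home (each corner's press point less than 68.5 mm above the pack's underside; 66 is fully home), and both packs stand flat and still within 50 mm of where they started (z of each of pack_a_left, pack_a_right in the frame of pack_a below 0.0685 m and distance of each of pack_a, pack_b from where it was at the start of the episode below 0.05 m and angle between each of pack_a, pack_b's own z axis and vertical below 0.05 rad and linear speed of each of pack_a, pack_b below 0.02 m/s and z of each of pack_b_left, pack_b_right in the frame of pack_b below 0.0685 m); the robot touches nothing.
It fails at once if a pack is pressed with more than 60 N, which crushes it (contact force between any of the arm, the fingers and pack_a above 60 N or contact force between any of the arm, the fingers and pack_b above 60 N).
It fails at once if one of the other things on the counter is pushed more than 40 mm from its place (distance of any of pastry_tongs, jam_jar_1, jam_jar_2, label_tape, order_pen, kitchen_timer from where it was at the start of the episode above 0.04 m).
It also fails if it takes over 45 s, if anything falls off the work surface, if the arm or the gripper's body presses on something with over 40 N, if the wrist force passes 120 N, or if a joint passes its speed limit or range.

ROBOT

A 7-joint arm with a two-finger parallel gripper is mounted at the origin on a cart in front of the work surface, level with it; the furniture and walls round the work are solid. World frame = base frame: x ahead of the robot, y to its left, z up, the work surface at z = 0. Lengths are in mm, angles in rad, forces in N, time in s.
With the tool pointing down it reaches from about 400 to 875 mm from the base axis. Payload 4.4 kg.
Tool frame: the origin (TCP) lies between the finger pads; the fingertips stand 25 mm ahead of it and the grasp point (between the pads) lies 6 mm ahead of it (bot.tip_reach is the z of the fingertips in the tool frame, in mm); z points along the fingers, y is the line along which they close (so a half turn about z gives the same grasp; the last joint's range is limited). The gripper opens to 85 mm and grips with 20 to 120 N. Pads are 22 mm wide; open, the fingers measure 114 mm over their backs; the gripper's body (76 mm by 85 mm) begins 54 mm behind the grasp point. The pads swing forward as they close: fully open they stand 13 mm farther back than shut.
Start: joints at [-0.066, 0.628, 0.038, 1.517, -0.027, 0.996, -0.02], TCP at [650.013, 0.026, 256.313] pointing down, gripper open.
Joint ranges: [-3.06, 3.06], [-0.37, 2.12], [-1.25, 1.32], [0.18, 2.47], [-1.1, 4.24], [0.23, 1.98], [-2.94, 2.94]. Speed limits (rad/s): [2.57, 2.57, 3.14, 3.14, 3.14, 3.14, 3.14].

INTERFACE

Orientations are given as a rotation vector (axis times angle).
In Python, from plant import sense, imaging, bot gives the robot as it stands.
- The arm moves only by the tool move_arm, never from a script. Its argument "rows" is a list that holds one entry, the list of rows, each a list of 6 numbers: the shift along the tool's x, y, z normalised to -1 to 1, where 1 is 500 mm, then the turn, a rotation vector about the tool's x, y, z normalised to -1 to 1, where 1 is 2 rad. In form: [[[tx, ty, tz, rx, ry, rz], ...]]. A call has 1 to 20 rows; each row is the pose to reach, as a shift and turn from the pose commanded when the call began, along the tool's axes at that moment; what a row does not reach only later rows make up. A row lasts 1/12 s, in which the tool goes at most 41.7 mm and 7.16 degrees, less where a joint would pass 70% of its speed; a pose out of reach is approached as far as the arm can. A call with a number of a shift or a turn outside -1 to 1 is refused whole. A call with a gripper value outside its range is refused whole. "jaw" is the opening, from -1 (shut) to 1 (fully open), set as the call begins (left out, the last holds). The fingers move at their own pace and stop on an object; the grip force is fixed at half the most. Time passes only in rows, so rows that repeat a pose let the fingers close. It gives the time, the measured TCP pose, the force, the opening and the grip force at its end, in the units of the state.
- sense(): the state, without advancing time (a new reading comes with each control period).
- imaging.camera(name): name is "scene" or "side" or "wrist"; returns the picture (384x512x3 uint8, red, green, blue); there is no depth.
- imaging.camera_model(name): a dict with "fx", "fy", "cx", "cy" (pixels), "world_to_cam" (4x4, takes a point from world to camera coordinates). Camera axes: x right, y up, looking along -z (the intrinsics and any distortion apply to the point x, -y, -z); pixel columns grow to the right and rows downward; lengths in mm; the calibration is good to about 2 mm. The wrist camera is an equidistant fisheye: a pixel r from the principal point sees the ray r / f radians off the axis. A picture is of the moment at which its call begins: read the wrist's pose just before it. camera_model takes no time and is no camera call; for the wrist camera it gives the pose at the moment of the call.
- bot.hand_in(): hands the job in; it is judged then, once.
The state is a dict: "clock": time; "joints": joint angles; "joint_velocities": joint speeds; "tau": joint torques, N m; "position": TCP position; "ee_rot": TCP orientation; "force": force on the tool from outside, world axes, zero at the start; "torque": the same for the moment, N m; "opening": finger opening in mm; "finger_force": force on a finger pad.
Only numpy, scipy, OpenCV 4.12 (cv2) and the standard library are available. Lean on these libraries where they do the work, as an engineer would, in place of code of your own. Each camera call takes 0.05 s, during which the arm holds its last target. There are 200 camera calls.

## Working session

There is one attempt and no reset: what is moved stays moved. The work goes in short steps, Python scripts to look and compute and a tool call to move; the robot and the scene stay as the last step left them, time stands still between calls to the robot, and variables do not carry over. Pictures are saved under pics/ and viewed, at most 10 in all, crops included, and the job is handed in when it is done.

Besides the shell and the picture viewer there is one more tool, called after "Call:" as name(argument=value, ...) on one line, values as JSON. move_arm: Moves the arm, as the interface text tells. Its arguments: {"type":"object","properties":{"rows":{"type":"array"},"jaw":{"type":"number"}},"required":["rows"]}

```bash
mkdir -p pics; python3 - <<'E'
from plant import sense, imaging, bot
import cv2
s=sense(); print(s['clock'],s['position'],s['ee_rot'],s['force'],s['opening'])
for n in ['scene','side']:
    im=imaging.camera(n); cv2.imwrite(f'pics/{n}0.png',cv2.resize(im[:,:,::-1],(800,600),interpolation=cv2.INTER_CUBIC))
    print(n,imaging.camera_model(n))
E
```

```text
0.0 [6.49401616e+02 1.31497104e-02 2.55367926e+02] [-2.22050380e+00 -2.22042788e+00  2.20414248e-03] [ 0.30776831  0.05985688 -1.00227908] 85.34814844676525
scene {'fx': 379.9971284708697, 'fy': 379.9971284708697, 'cx': 252.82212355469937, 'cy': 192.57422480016942, 'world_to_cam': array([[-7.92899114e-01, -6.09155903e-01, -1.54945665e-02,
         3.59705172e+02],
       [ 3.92660399e-01, -5.30215014e-01,  7.51458482e-01,
        -2.80451829e+02],
       [-4.65970822e-01,  5.89746661e-01,  6.59598415e-01,
        -7.45793771e+02],
       [ 0.00000000e+00,  0.00000000e+00,  0.00000000e+00,
         1.00000000e+00]])}
side {'fx': 395.42955630364355, 'fy': 395.42955630364355, 'cx': 255.73183313231195, 'cy': 193.52058566728763, 'world_to_cam': array([[-9.95937771e-01, -9.00120399e-02,  2.40616996e-03,
         5.04809443e+02],
       [ 4.88530202e-02, -5.17700742e-01,  8.54165865e-01,
        -1.07153692e+02],
       [-7.56395359e-02,  8.50813596e-01,  5.19995082e-01,
        -1.10098566e+03],
       [ 0.00000000e+00,  0.00000000e+00,  0.00000000e+00,
         1.00000000e+00]])}
```

View pics/scene0.png

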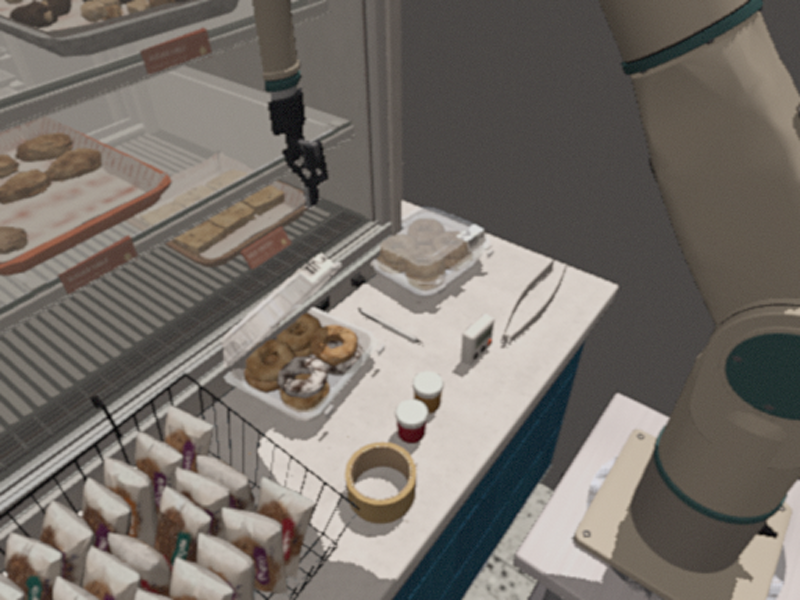

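View pics/side0.png

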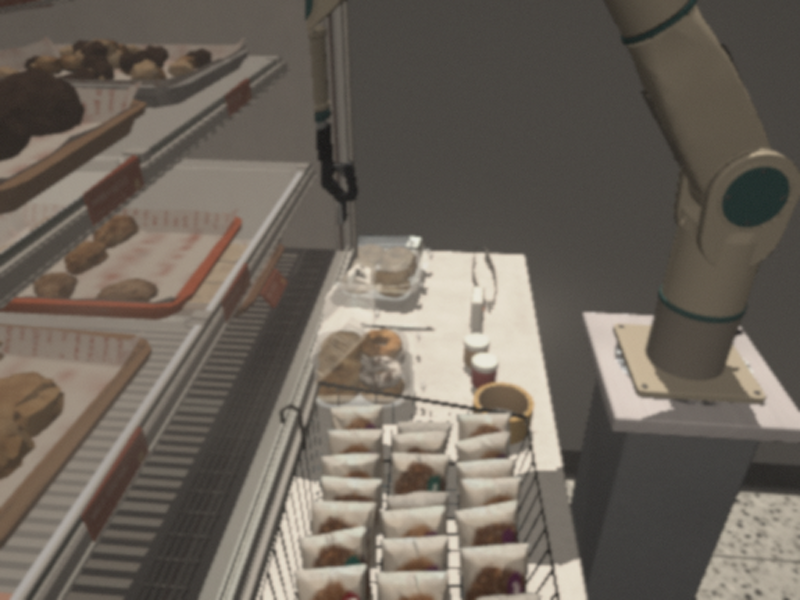

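The scene picture shows pack A (brown rings, lid up) around (300,365) and pack B around (430,250). The pen lies between them, with the jars, tape, timer and tongs in front. The side view shows the same things in a row. I'll enlarge these and add the wrist view.

```bash
python3 - <<'E'
from plant import sense, imaging, bot
import cv2
im=imaging.camera('scene')[:,:,::-1]
c=im[115:275,130:330]  # 200x160
cv2.imwrite('pics/scene_c.png',cv2.resize(c,(750,600),interpolation=cv2.INTER_CUBIC))
w=imaging.camera('wrist')[:,:,::-1]
cv2.imwrite('pics/w0.png',cv2.resize(w,(800,600),interpolation=cv2.INTER_CUBIC))
print(imaging.camera_model('wrist'))
E
```

```text
{'fx': 297.3186396354542, 'fy': 297.3186396354542, 'cx': 259.28169893984045, 'cy': 192.76606146424717, 'world_to_cam': array([[ 9.99996536e-01,  2.98977202e-04, -2.61502130e-03,
        -6.48937803e+02],
       [-1.01928953e-03,  9.59992295e-01, -2.80024561e-01,
         3.76449310e+01],
       [ 2.42667934e-03,  2.80026257e-01,  9.59989274e-01,
        -3.79496220e+02],
       [ 0.00000000e+00,  0.00000000e+00,  0.00000000e+00,
         1.00000000e+00]])}
```

View pics/scene_c.png

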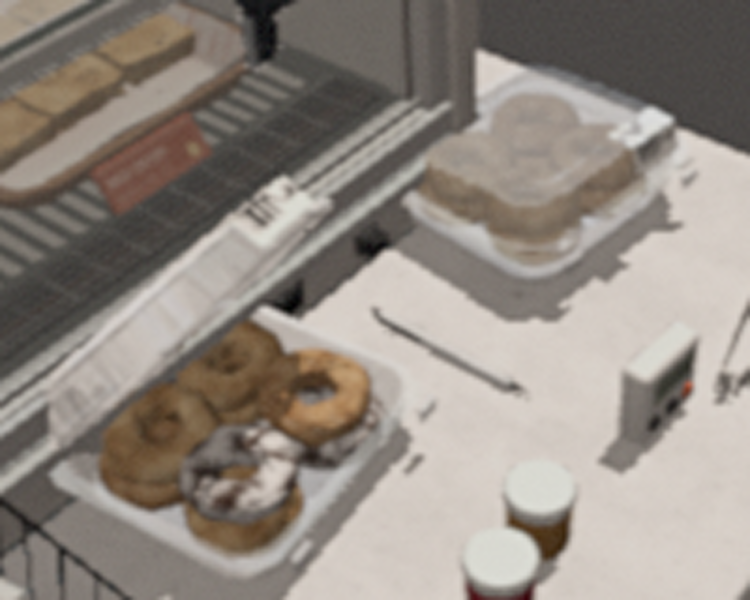

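View pics/w0.png

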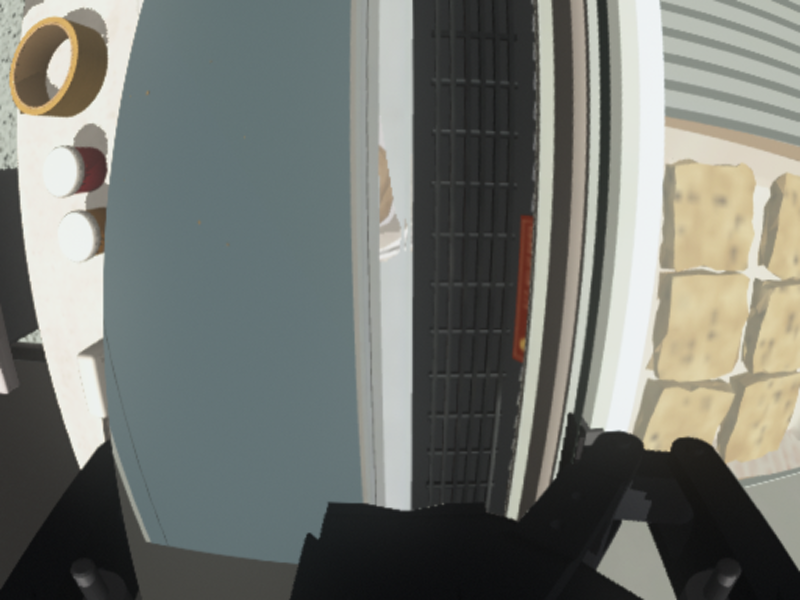

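The wrist view is partly covered by a blue-grey sheet at columns 105 to 360. I can see jars and tape to its left and a bit of pack A at (390,190). The sheet may be glass, so I'll raise the tool straight up and look again.

Call:
move_arm(rows=[[[0,0,-0.08,0,0,0],[0,0,-0.16,0,0,0],[0,0,-0.2,0,0,0],[0,0,-0.2,0,0,0]]], jaw=-1)

```text
clock: 0.53
position: [652.6, -0.1, 362.2]
ee_rot: [2.217, 2.216, 0.012]
force: [0.4, 0.4, 0.0]
opening: 38.8
finger_force: 0.0
```

```bash
python3 - <<'E'
from plant import sense, imaging, bot
import cv2,numpy as np
print(sense()['position'],sense()['force'])
w=imaging.camera('wrist')[:,:,::-1]
s=imaging.camera('side')[:,:,::-1]
s=s[140:270,180:350]
a=cv2.resize(w,(430,322)); b=cv2.resize(s,(421,322),interpolation=cv2.INTER_CUBIC)
s2=imaging.camera('scene')[:,:,::-1]
im=np.hstack([a,b])[:,:800]; cv2.imwrite('pics/w1.png',im)
E
```

```text
[ 6.52564952e+02 -8.50675024e-02  3.62167606e+02] [0.42633211 0.3946324  0.00540871]
```

View pics/w1.png

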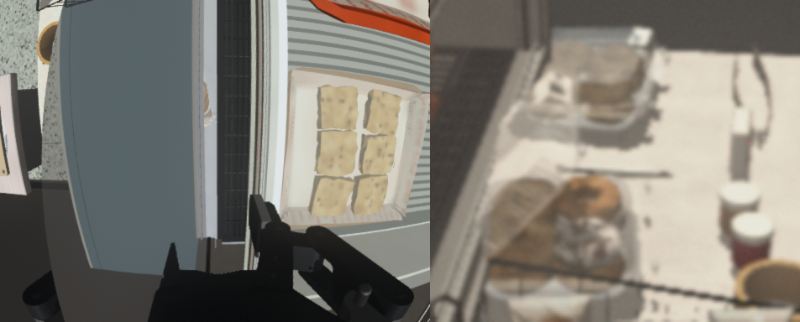

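```bash
cat > h.py <<'E'
import numpy as np
from plant import imaging
def ray(m,u,v,fish=False):
    x,y=(u-m['cx'])/m['fx'],(v-m['cy'])/m['fy']
    if fish:
        r=np.hypot(x,y); d=np.array([x*np.sin(r)/r,-y*np.sin(r)/r,-np.cos(r)])
    else: d=np.array([x,-y,-1.])
    W=m['world_to_cam']; R=W[:3,:3]; d=R.T@d
    return -R.T@W[:3,3], d/np.linalg.norm(d)
def atz(m,u,v,z,fish=False):
    c,d=ray(m,u,v,fish); return c+d*(z-c[2])/d[2]
def tri(rs):
    A=sum(np.eye(3)-np.outer(d,d) for c,d in rs); b=sum((np.eye(3)-np.outer(d,d))@c for c,d in rs)
    return np.linalg.solve(A,b)
def proj(m,p):
    q=m['world_to_cam'][:3]@np.r_[p,1]; return m['cx']-m['fx']*q[0]/q[2], m['cy']+m['fy']*q[1]/q[2]
E
python3 - <<'E'
from h import *
import cv2
np.set_printoptions(precision=0,suppress=True)
m2=imaging.camera_model('wrist')
m1=dict(m2); m1['world_to_cam']=np.array([[9.99996536e-01,2.98977202e-04,-2.61502130e-03,-6.48937803e+02],[-1.01928953e-03,9.59992295e-01,-2.80024561e-01,3.76449310e+01],[2.42667934e-03,2.80026257e-01,9.59989274e-01,-3.79496220e+02],[0,0,0,1]])
print(ray(m1,1,1,1)[0],ray(m2,1,1,1)[0])
k=.64;k2=512/430
for a,b in [((150*k,540*k),(92*k2,268*k2)),((390*k,230*k),(208*k2,125*k2)),((45*k,60*k),(40*k2,40*k2))]:
    print(tri([ray(m1,*a,1),ray(m2,*b,1)]))
# edges at y-slices: heights 0,100,200
for z in (0,100,200): print(z,[atz(m1,c*k,300*k,z,1) for c in (105,360)],[atz(m2,c*k2,160*k2,z,1) for c in (57,192)])
ms=imaging.camera_model('scene'); o=(130,115); f=200/750
for n,uv in dict(A_fr_right=(410,385),A_front_left=(245,575),A_back_left=(55,470),A_back_right=(262,310),B_front=(540,275),B_left_back=(408,200),B_fr_right=(678,150),B_lab=(672,128)).items():
    u,v=o[0]+uv[0]*f,o[1]+uv[1]*f
    print(n,atz(ms,u,v,34))
for n,uv in dict(jar1=(500,555),jar2=(540,487),timer=(663,355),pen1=(375,312),pen2=(522,392)).items():
    u,v=o[0]+uv[0]*f,o[1]+uv[1]*f
    print(n,atz(ms,u,v,{'j':50,'t':64,'p':5}[n[0]]))
w=imaging.camera('wrist')[:,:,::-1]; cv2.imwrite('pics/w1full.png',cv2.resize(w,(800,600)))
E
```

```text
[650.  70. 373.] [650.  70. 473.]
[ 263. -429.  -64.]
[ 700.  244. 1718.]
[  23.  308. -273.]
0 [array([356., -38.,   0.]), array([611., -38.,   0.])] [array([279., -63.,   0.]), array([597., -64.,   0.])]
100 [array([434.,  -9., 100.]), array([621.,  -9., 100.])] [array([357., -35., 100.]), array([609., -35., 100.])]
200 [array([513.,  20., 200.]), array([632.,  20., 200.])] [array([436.,  -7., 200.]), array([620.,  -7., 200.])]
A_fr_right [493.   3.  34.]
A_front_left [472. 183.  34.]
A_back_left [626. 196.  34.]
A_back_right [625.   7.  34.]
B_front [ 488. -141.   34.]
B_left_back [ 622. -153.   34.]
B_fr_right [ 488. -333.   34.]
B_lab [ 508. -357.   34.]
jar1 [354.  92.  50.]
jar2 [365.  36.  50.]
timer [359. -94.  64.]
pen1 [581. -62.   5.]
pen2 [446. -60.   5.]
```

View pics/w1full.png

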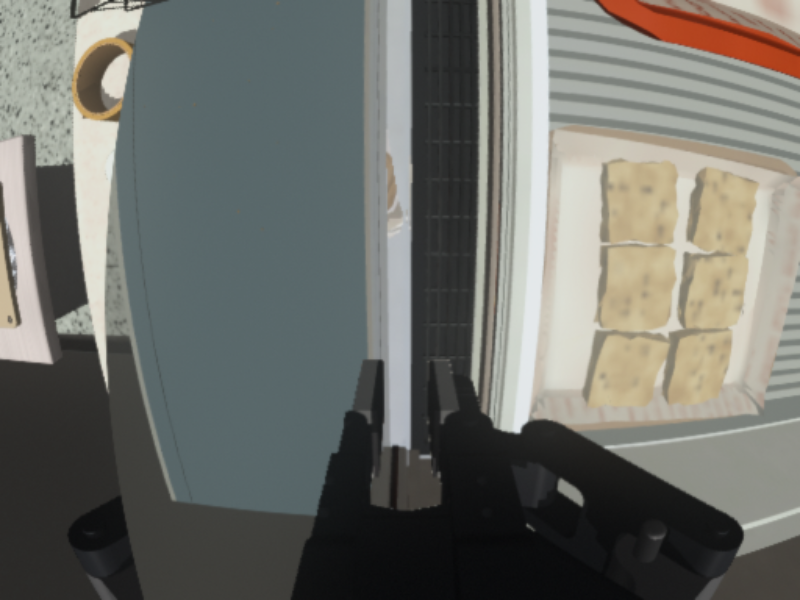

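The new view shows the sheet is still there, from its left edge at about 120 to its right edge at about 380, with its lower corner at (172,500). So it's fixed to the case and is probably glass. Next I'll fit the pack outlines in the scene image and draw candidate sheet edges over it.

```bash
cat >> h.py <<'E'
def outline(c,yaw,z,r=22,L=190,Wd=204):
    P=[]
    for sx,sy,a0 in [(1,1,0),(-1,1,90),(-1,-1,180),(1,-1,270)]:
        for a in np.linspace(a0,a0+90,8):
            a=np.radians(a); P.append([sx*(L/2-r)+r*np.cos(a),sy*(Wd/2-r)+r*np.sin(a)])
    P=np.array(P); R=np.array([[np.cos(yaw),-np.sin(yaw)],[np.sin(yaw),np.cos(yaw)]])
    P=P@R.T+c; return np.c_[P,np.full(len(P),z)]
E
python3 - <<'E'
from h import *
import cv2
from scipy.optimize import least_squares
np.set_printoptions(precision=1,suppress=True)
m=imaging.camera_model('scene'); f=200/750
def px(P): return np.array([proj(m,p) for p in P])
def toC(p): return (np.asarray(p)-[130,115])/f
def ext(c,yaw): 
    q=toC(px(outline(c,yaw,34))); return q
def resA(c):
    q=ext(c,np.radians(-3)); return [q[:,1].max()-577,q[:,0].max()-412,q[:,0].min()-50]
def resB(c):
    q=ext(c,np.radians(-7)); return [q[:,1].max()-277,q[:,0].min()-404,q[:,0].max()-684]
a=least_squares(resA,[560,100]); b=least_squares(resB,[560,-245]); print(a.x,a.fun,b.x,b.fun)
im=imaging.camera('scene')[:,:,::-1]
I=cv2.resize(im[95:275,90:330],(800,600),interpolation=cv2.INTER_CUBIC); 
g=lambda P:((px(P)-[90,95])*800/240).round().astype(np.int32).reshape(-1,1,2)
for c,y in((a.x,-3),(b.x,-7)): 
    cv2.polylines(I,[g(outline(c,np.radians(y),34))],True,(0,0,255),1)
    cv2.polylines(I,[g(outline(c,np.radians(y),0,L=170,Wd=184))],True,(0,255,255),1)
for z,col in((206,(0,255,0)),(100,(255,0,0))):
    cv2.polylines(I,[g([[636,y,z] for y in range(-400,301,20)])],False,col,1)
c=np.array(a.x); t=np.radians(-3); R=np.array([[np.cos(t),-np.sin(t)],[np.sin(t),np.cos(t)]])
for th in(.9,1.1):
  P=[]
  for y in(100,-100):
    d,h=185,12
    x=95-(d*np.cos(th)-h*np.sin(th)*-1*-1); z=34+d*np.sin(th)
    P.append([*(c+R@[95-d*np.cos(th),y]),z]); 
  cv2.polylines(I,[g(P)],False,(255,0,255),1)
cv2.imwrite('pics/fit.png',I)
E
```

```text
[570.4  91.8] [ -4.4  19.  -18.7] [ 563.  -252.6] [ -5.6 -23.3  23.3]
```

View pics/fit.png

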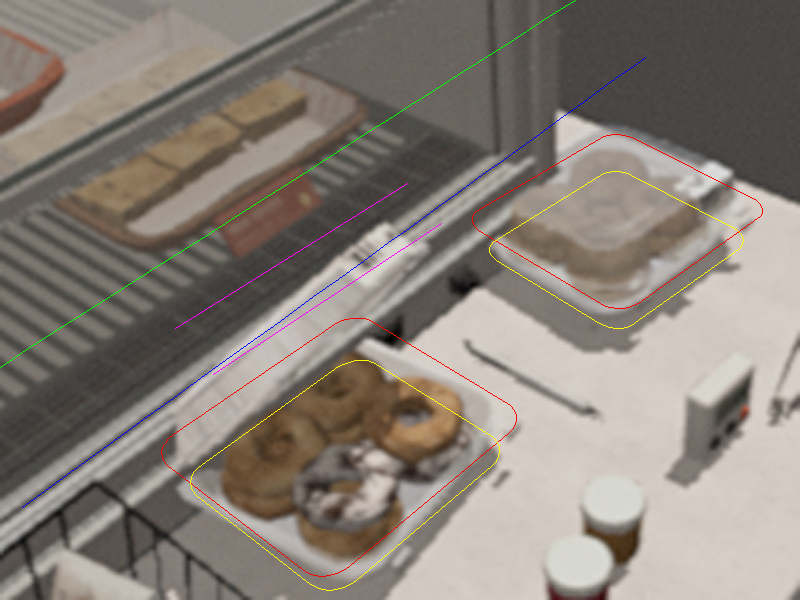

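The red flange outlines match the visible front and side edges of both packs: A's front corner at (320,577), B's at (617,308). The lid A edge agrees with about 0.9 to 1.0 rad. No sheet shows along the green or blue lines. I'll move the wrist higher and sideways, then locate the sheet's edges numerically.

Call:
move_arm(rows=[[[0,0,-0.08,0,0,0],[0,0,-0.16,0,0,0],[0,0,-0.16,0,0,0],[0,-0.05,-0.16,0,0,0],[0,-0.1,-0.16,0,0,0],[0,-0.1,-0.16,0,0,0]]])

```text
clock: 1.28
position: [595.7, -0.2, 435.4]
ee_rot: [-2.219, -2.218, 0.006]
force: [0.2, 0.0, 0.5]
opening: -0.3
finger_force: 0.0
```

```bash
python3 - <<'E'
from h import *
from plant import sense
import cv2
print(sense()['position'],sense()['force'],sense()['clock'])
m=imaging.camera_model('wrist'); print(ray(m,1,1,1)[0])
w=imaging.camera('wrist')[:,:,::-1]
s=imaging.camera('scene')[:,:,::-1]
cv2.imwrite('pics/w2.png',np.hstack([cv2.resize(w,(400,300)),cv2.resize(s,(400,300))]))
E
```

```text
[ 5.95733343e+02 -1.83994533e-01  4.35369349e+02] [0.21984767 0.02092875 0.48114988] 1.2833
[596.50435757  70.14440958 552.7945927 ]
```

View pics/w2.png

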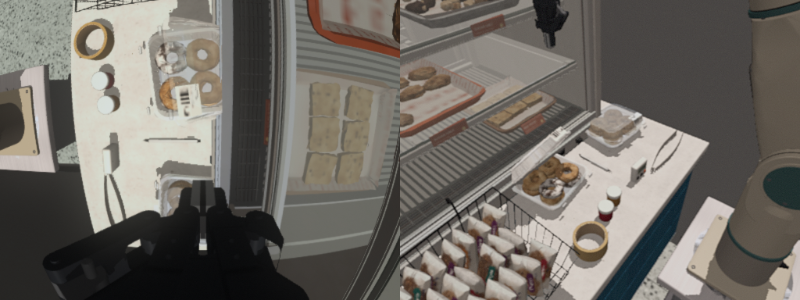

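From in front the view is clear: the sheet was the case's front glass seen from behind. The wrist half shows pack A at (185,75) with its lid up, pack B at (185,200) partly behind the gripper, and the pen at (170,140). I'll check the fitted outlines against this view.

```bash
cat >> h.py <<'E'
def projf(m,p):
    q=m['world_to_cam'][:3]@np.r_[p,1]; x,y,z=q[0],-q[1],-q[2]; s=np.hypot(x,y); r=np.arctan2(s,z)
    return m['cx']+m['fx']*r*x/s, m['cy']+m['fy']*r*y/s
E
python3 - <<'E'
from h import *
import cv2
m=imaging.camera_model('wrist'); w=np.ascontiguousarray(imaging.camera('wrist')[:,:,::-1])
u0,v0,k=165,10,3
I=cv2.resize(w[v0:v0+265,u0:u0+150],None,fx=k,fy=k,interpolation=cv2.INTER_CUBIC)
g=lambda P:((np.array([projf(m,p) for p in P])-[u0,v0])*k).round().astype(np.int32).reshape(-1,1,2)
for c,y in(((570.4,91.8),-3),((563,-252.6),-7)): cv2.polylines(I,[g(outline(np.array(c),np.radians(y),34))],True,(0,0,255),1)
I=cv2.rotate(I,cv2.ROTATE_90_CLOCKWISE) # new x = H-1-v, new y = u
cv2.imwrite('pics/w2c.png',I); print(I.shape)
E
```

```text
(450, 795, 3)
```

View pics/w2c.png

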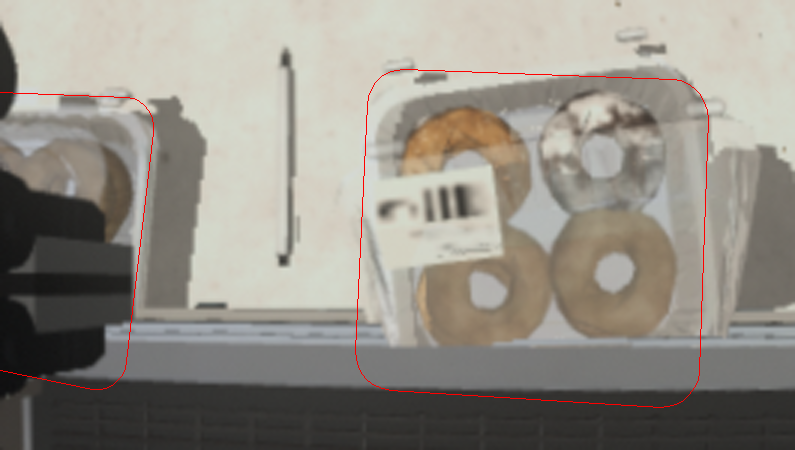

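In the crop (right is +y, down is +x) the outlines match pack A's front at about row 75 and its sides, and pack B's left edge. A case rail hides whatever is beyond row 330. I'll triangulate the rail and sanity-check against the pen.

```bash
python3 - <<'E'
from h import *
np.set_printoptions(precision=0,suppress=True)
mw=imaging.camera_model('wrist'); ms=imaging.camera_model('scene'); md=imaging.camera_model('side')
W=lambda X,Y: ray(mw,165+Y/3,10+(794-X)/3,1)
S=lambda X,Y: ray(ms,90+X*.3,95+Y*.3)
D=lambda X,Y: ray(md,180+(X-430)*170/421,140+Y*130/322)
print('pen',tri([W(285,52),S(600,413)]),tri([W(283,262),S(465,343)]),'side',tri([D(563,168),S(465,343)]))
print('hole',tri([W(210,305),S(465,283)]), tri([W(210,305),S(390,330)]))
wa=lambda X,Y,z:atz(mw,165+Y/3,10+(794-X)/3,z,1)
print('A donuts',[wa(X,Y,50) for X,Y in((465,150),(602,155),(490,290),(614,272))])
print('A corners',wa(690,72,34),wa(385,85,34),'B',wa(150,108,34))
# scene rail: intersect lines along y: rays (x,z) at a given y unknown -> plane through y-direction
n=lambda r:np.cross(r[1],[0,1,0])
for nm,w,s in(('lip_top_front',W(400,325),S(250,350)),('lip_low',W(400,312),S(300,400)),('dark',W(500,345),S(100,410))):
    A=np.array([n(w)[[0,2]],n(s)[[0,2]]]); b=[n(w)@w[0],n(s)@s[0]]; print(nm,np.linalg.solve(A,b))
# donut scene check
print([tri([W(*a),S(*b)]) for a,b in(((465,165),(418,408)),((602,155),(340,490)),((614,272),(270,430)),((490,290),(345,375)))])
E
```

```text
pen [448. -65.   1.] [586. -66.   1.] side [580. -59.   7.]
hole [ 614. -104.   27.] [631. -75.  10.]
A donuts [array([525.,  52.,  50.]), array([528., 130.,  50.]), array([603.,  65.,  50.]), array([593., 136.,  50.])]
A corners [477. 188.  34.] [482.   5.  34.] B [ 488. -145.   34.]
lip_top_front [621. 110.]
lip_low [616.  38.]
dark [628. 138.]
[array([532.,  50.,  49.]), array([528., 133.,  38.]), array([594., 135.,  59.]), array([600.,  61.,  52.])]
```

The pen triangulates to z = 1 mm and the cake rings put pack A's centre near (565,94), so the calibration and fit agree. Next I'll move over lid A.

Call:
move_arm(rows=[[[0.08,-0.01,0,0,0,0],[0.16,-0.03,0.04,0,0,0],[0.19,-0.03,0.1,0,0,0],[0.19,-0.03,0.17,0,0,0],[0.19,-0.03,0.25,0,0,0],[0.19,-0.03,0.32,0,0,0],[0.19,-0.03,0.38,0,0,0],[0.19,-0.03,0.38,0,0,0],[0.19,-0.03,0.38,0,0,0]]], jaw=-1)

```text
clock: 2.18
position: [584.9, 95.0, 244.7]
ee_rot: [-2.22, -2.22, 0.005]
force: [0.3, 0.4, 1.1]
opening: -0.4
finger_force: 0.0
```

Call:
move_arm(rows=[[[0,-0.005,0.03,0,0,0],[0,-0.005,0.06,0,0,0],[0,-0.01,0.08,0,0,0],[0,-0.03,0.11,0,0,0],[0,-0.05,0.14,0,0,0],[0,-0.07,0.17,0,0,0],[0,-0.085,0.195,0,0,0],[0,-0.1,0.22,0,0,0],[0,-0.12,0.25,0,0,0],[0,-0.14,0.275,0,0,0],[0,-0.14,0.275,0,0,0],[0,-0.14,0.275,0,0,0]]])

```text
clock: 3.18
position: [517.0, 95.4, 110.2]
ee_rot: [2.22, 2.22, 0.004]
force: [0.4, 1.1, 1.3]
opening: -0.1
finger_force: 0.0
```

```bash
python3 - <<'E'
from h import *
from plant import sense,bot
import cv2
print(sense()['position'],sense()['force'],bot.tip_reach)
s=imaging.camera('scene')[:,:,::-1]; d=imaging.camera('side')[:,:,::-1]
I=np.hstack([cv2.resize(s[140:290,130:330],(400,300),interpolation=cv2.INTER_CUBIC),cv2.resize(d[140:290,180:380],(400,300),interpolation=cv2.INTER_CUBIC)])
cv2.imwrite('pics/a1.png',I)
E
```

```text
[516.95023544  95.43288481 110.18771496] [0.39078299 1.12802816 1.29023696] 25.0
```

Call:
move_arm(rows=[[[0.04,0,-0.02,0,0,0],[0.1,0,-0.02,0,0,0],[0.12,0,-0.01,0,0,0],[0.12,0,0.0,0,0,0],[0.12,0,0.01,0,0,0],[0.12,0,0.02,0,0,0],[0.12,0,0.026,0,0,0],[0.12,0,0.026,0,0,0]]])

```text
clock: 3.95
position: [514.8, 153.5, 95.1]
ee_rot: [-2.223, -2.219, 0.003]
force: [0.2, -0.6, 0.2]
opening: 0.2
finger_force: 0.0
```

Call:
move_arm(rows=[[[0,0,0.004,0,0,0],[0,0,0.008,0,0,0],[0,0,0.008,0,0,0]]])

```text
clock: 4.2
position: [515.0, 154.4, 91.5]
ee_rot: [2.222, 2.221, -0.001]
force: [0.5, 0.4, -0.5]
opening: 0.1
finger_force: 0.0
```

There's no contact at lid height, so I'll look now, spending my last picture on a composite.

```bash
python3 - <<'E'
from h import *
import cv2
s=imaging.camera('scene')[:,:,::-1]; d=imaging.camera('side')[:,:,::-1]; w=imaging.camera('wrist')[:,:,::-1]
r=lambda a,S:cv2.resize(a,S,interpolation=cv2.INTER_CUBIC)
I=np.vstack([np.hstack([r(s[160:285,130:297],(400,300)),r(d[170:282,190:340],(400,300))]),np.hstack([r(w,(400,300)),cv2.imread('pics/a1.png')[:,:400]])])
cv2.imwrite('pics/comp.png',I); print(I.shape)
E
```

```text
(600, 800, 3)
```

View pics/comp.png

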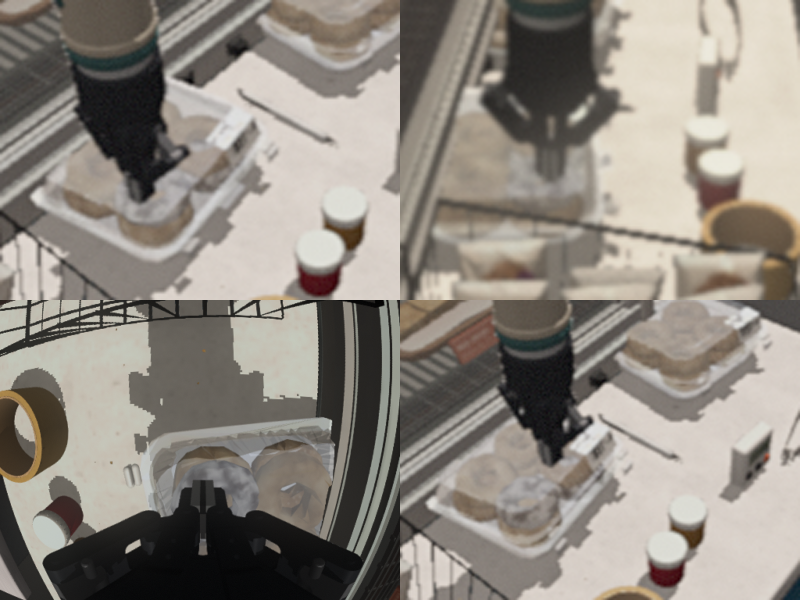

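Lid A is down: the cakes now look hazed through it, with the label at the front right, and the gripper is on the left front corner. I'll press further in small steps until I feel firm contact.

Call:
move_arm(rows=[[[0,0,0.004,0,0,0],[0,0,0.006,0,0,0],[0,0,0.006,0,0,0],[0,0,0.006,0,0,0]]])

```text
clock: 4.68
position: [515.2, 155.2, 90.6]
ee_rot: [2.221, 2.221, 0.002]
force: [-2.7, -0.9, 16.4]
opening: 0.0
finger_force: 8.2
```

Firm contact of 16 N at tip height 65.6 mm means the left corner is home. Now the right corner of A.

Call:
move_arm(rows=[[[0,0,-0.03,0,0,0],[-0.06,0,-0.05,0,0,0],[-0.13,-0.006,-0.05,0,0,0],[-0.2,-0.006,-0.05,0,0,0],[-0.24,-0.006,-0.04,0,0,0],[-0.24,-0.006,-0.03,0,0,0],[-0.24,-0.006,-0.02,0,0,0],[-0.24,-0.006,-0.01,0,0,0],[-0.24,-0.006,-0.004,0,0,0],[-0.24,-0.006,-0.001,0,0,0],[-0.24,-0.006,-0.001,0,0,0],[-0.24,-0.006,-0.001,0,0,0]]])

```text
clock: 5.68
position: [512.0, 36.1, 90.6]
ee_rot: [2.219, 2.223, 0.0]
force: [-2.8, -2.2, 18.4]
opening: 0.1
finger_force: 8.8
```

The right corner of A is home too, at 18 N and tip 65.6 mm. Now pack B, left corner.

Call:
move_arm(rows=[[[0,0,-0.05,0,0,0],[-0.03,0,-0.1,0,0,0],[-0.1,0,-0.12,0,0,0],[-0.17,0,-0.12,0,0,0],[-0.24,0.008,-0.12,0,0,0],[-0.31,0.008,-0.12,0,0,0],[-0.38,0.008,-0.12,0,0,0],[-0.446,0.008,-0.1,0,0,0],[-0.446,0.008,-0.06,0,0,0],[-0.446,0.008,-0.04,0,0,0],[-0.446,0.008,-0.03,0,0,0],[-0.446,0.008,-0.02,0,0,0],[-0.446,0.008,-0.01,0,0,0],[-0.446,0.008,-0.004,0,0,0],[-0.446,0.008,-0.001,0,0,0],[-0.446,0.008,-0.001,0,0,0],[-0.446,0.008,-0.001,0,0,0]]])

```text
clock: 7.1
position: [516.3, -185.9, 91.7]
ee_rot: [-2.219, -2.224, -0.002]
force: [-4.1, 4.0, 16.0]
opening: 0.0
finger_force: 8.0
```

Call:
move_arm(rows=[[[0,0,-0.03,0,0,0],[-0.06,0,-0.05,0,0,0],[-0.13,-0.02,-0.05,0,0,0],[-0.2,-0.03,-0.05,0,0,0],[-0.24,-0.03,-0.04,0,0,0],[-0.24,-0.03,-0.03,0,0,0],[-0.24,-0.03,-0.02,0,0,0],[-0.24,-0.03,-0.01,0,0,0],[-0.24,-0.03,-0.004,0,0,0],[-0.24,-0.03,0,0,0,0],[-0.24,-0.03,0,0,0,0],[-0.24,-0.03,0,0,0,0]]])

```text
clock: 8.1
position: [501.6, -306.0, 90.7]
ee_rot: [-2.218, -2.224, -0.001]
force: [-2.4, -0.1, 9.8]
opening: -0.1
finger_force: 4.9
```

Right B is home as well, at 9.8 N and tip 65.7 mm. I'll press it slightly more, then re-press the left corner of B.

Call:
move_arm(rows=[[[0,0,0.003,0,0,0],[0,0,0.003,0,0,0],[0,0,-0.03,0,0,0],[0.06,0.01,-0.05,0,0,0],[0.13,0.02,-0.05,0,0,0],[0.2,0.03,-0.05,0,0,0],[0.24,0.03,-0.04,0,0,0],[0.24,0.03,-0.03,0,0,0],[0.24,0.03,-0.02,0,0,0],[0.24,0.03,-0.01,0,0,0],[0.24,0.03,-0.004,0,0,0],[0.24,0.03,0,0,0,0],[0.24,0.03,0.001,0,0,0],[0.24,0.03,0.001,0,0,0]]])

```text
clock: 9.27
position: [515.6, -188.6, 90.6]
ee_rot: [-2.223, -2.219, 0.0]
force: [-3.9, 2.6, 16.2]
opening: 0.1
finger_force: 8.2
```

Call:
move_arm(rows=[[[0,0,-0.05,0,0,0],[0.03,0,-0.1,0,0,0],[0.1,0,-0.12,0,0,0],[0.18,0,-0.12,0,0,0],[0.26,0,-0.12,0,0,0],[0.34,0,-0.12,0,0,0],[0.42,0,-0.12,0,0,0],[0.5,0,-0.12,0,0,0],[0.58,0,-0.12,0,0,0],[0.66,0,-0.12,0,0,0],[0.68,0,-0.08,0,0,0],[0.68,0,-0.04,0,0,0],[0.68,0,-0.03,0,0,0],[0.68,0,-0.02,0,0,0],[0.68,0,-0.01,0,0,0],[0.68,0,-0.004,0,0,0],[0.68,0,-0.001,0,0,0],[0.68,0,0,0,0,0],[0.68,0,0,0,0,0]]])

```text
clock: 10.85
position: [516.6, 150.8, 90.9]
ee_rot: [2.223, 2.219, 0.001]
force: [-2.6, -1.8, 8.6]
opening: 0.4
finger_force: 4.6
```

All four corners stop firm at about 66 mm. I'll lift clear and hand in.

Call:
move_arm(rows=[[[0,0,-0.06,0,0,0],[0,0,-0.14,0,0,0],[0,0,-0.22,0,0,0],[0,0,-0.3,0,0,0],[0,0,-0.3,0,0,0],[0,0,-0.3,0,0,0]]])

```text
clock: 11.35
position: [517.9, 151.8, 242.6]
ee_rot: [2.221, 2.218, 0.01]
force: [0.2, 0.2, -0.4]
opening: 0.2
finger_force: 0.0
```

```bash
python3 -c "
from plant import sense,bot
print(sense()['position'],sense()['force']); print(bot.hand_in())"
```

```text
[517.87108401 151.80957658 242.59823349] [ 0.1577814   0.23510583 -0.38693282]
the job is handed in; nothing more can be done
None
```

I closed both pastry packs and handed the job in at about 11 s: all four lid corners stopped firm at about 66 mm under 9–18 N, but no final picture was taken and the hand-in returned no verdict.

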